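# Make up two takeaway orders in the drink carriers

## Task

Make up the two takeaway orders, one item to a cup, each standing upright on the bottom of its cup. The brown carrier gets the yellow can and the pickle jar (green contents, brass lid), in opposite corners so that it carries level; the white carrier gets the red can, the blue can and the amber iced-tea bottle, in any of its cups. Set things down rather than dropping them, knock nothing over, and leave the green can, the onion jar (white lid) and the salt shaker where they stand.

Things in the scene. Friction and masses are not known exactly. Their poses are not given: they have to be found in the camera images.
- can_yellow: Yellow slim drinks can, full, closed, upright on the bench: 53 mm diameter, 107 mm high, 0.22 kg, yellow body with a white band, aluminium top with a yellow tab. Goes in the brown carrier. Origin: centre of its underside; z is up the can's axis.
- jar_pickles: Pickle jar with olive-green contents, white paper label and brass-coloured lid: 54 mm diameter, 100 mm high including the 18 mm lid of the same diameter, 0.24 kg, closed, upright on the bench. Goes in the brown carrier. Origin: centre of its underside; z is up its axis.
- can_red: Red slim drinks can, full, closed, upright on the bench: 53 mm diameter, 107 mm high, 0.22 kg, red body with a white band, aluminium top with a red tab. Goes in the white carrier. Origin: centre of its underside; z is up the can's axis.
- can_blue: Blue slim drinks can, full, closed, upright on the bench: 53 mm diameter, 107 mm high, 0.22 kg, blue body with a silver band, aluminium top with a blue tab. Goes in the white carrier. Origin: centre of its underside; z is up the can's axis.
- bottle_tea: Small amber glass iced-tea bottle, white-and-orange label, orange screw cap, closed, upright on the bench, 122 mm high, 0.23 kg. Body 54 mm in diameter up to 72 mm, then a shoulder; neck and cap 30 mm in diameter from 84 mm to the top: easily gripped by the cap. Goes in the white carrier. Origin: centre of its underside; z is up its axis.
- can_green: Green slim drinks can, full, closed, upright on the bench: 53 mm diameter, 107 mm high, 0.22 kg, green body with a silver band, aluminium top with a green tab. Belongs to no order: leave it. Origin: centre of its underside; z is up the can's axis.
- jar_onions: Onion jar with cream contents, white paper label and white lid: 54 mm diameter, 100 mm high including the 18 mm lid of the same diameter, 0.24 kg, closed, upright on the bench. Belongs to no order: leave it. Origin: centre of its underside; z is up its axis.
- salt_shaker: Salt shaker, glass with white salt and a domed steel top: 42 mm diameter, 85 mm high, 0.14 kg, upright on the bench. Leave it. Origin: centre of its underside; z is up its axis.
- carrier_brown: Brown moulded four-cup drink carrier for the yellow can and the pickle jar; fixed, 204 x 204 mm, deck 44 mm high. Origin: centre of its underside, on the bench; x, y along its sides, z up. Four alike round cups centred at x, y = (+-49, +-49) mm, 79 mm wide at the mouth, tapering to 72 mm at the floor, 5 mm above the bench. Between them a lifting hump, 38 mm wide at its foot, rises to 60 mm.
- carrier_white: Off-white moulded four-cup drink carrier for the red can, the blue can and the tea bottle; fixed, 204 x 204 mm, deck 44 mm high. Origin: centre of its underside, on the bench; x, y along its sides, z up. Four alike round cups centred at x, y = (+-49, +-49) mm, 79 mm wide at the mouth, tapering to 72 mm at the floor, 5 mm above the bench. Between them a lifting hump, 38 mm wide at its foot, rises to 60 mm.

How it is judged:
By the outcome, as a careful person would: the job done as asked, in the order asked, and still so for the second after the job is handed in, with the robot touching nothing.
It also fails if it takes over 128 s, if anything falls off the work surface, if the arm or the gripper's body presses on something with over 40 N, if the wrist force passes 120 N, or if a joint passes its speed limit or range.

## Robot

A 7-joint arm with a two-finger parallel gripper is mounted at the origin on the work surface. World frame = base frame: x ahead of the robot, y to its left, z up, the work surface at z = 0. Lengths are in m, angles in rad, forces in N, time in s.
With the tool pointing down it reaches from about 0.425 to 0.875 m from the base axis. Payload 4.7 kg.
Tool frame: the origin (TCP) lies on the centre line of the jaws, within the pads' length; the fingertips stand 25 mm ahead of it and the grasp point (between the pads) lies 6 mm ahead of it (ctrl.tcp_to_tips is the distance from the TCP to the fingertips, in m); z points along the fingers, y is the line along which they close (so a half turn about z gives the same grasp; the last joint's range is limited). The gripper opens to 85 mm and grips with 20 to 120 N. Pads are 22 mm wide; open, the fingers measure 114 mm over their backs; the gripper's body (76 mm by 85 mm) begins 54 mm behind the grasp point. The pads swing forward as they close: fully open they stand 13 mm farther back than shut.
Start: joints at [-1.29, 0.321, -0.07, 1.45, 0.023, 1.371, -0.057], TCP at [0.171, 0.627, 0.256] pointing down, gripper open.
Joint ranges: [-2.86, 2.86], [-0.3, 2.09], [-1.38, 1.24], [0.06, 2.45], [-1.56, 4.7], [0.09, 2.05], [-2.69, 2.69]. Speed limits (rad/s): [2.57, 2.57, 3.14, 3.14, 3.14, 3.14, 3.14].

## Interface

Orientations are given as a 3x3 rotation matrix whose columns are the frame's x, y, z axes.
In Python, from station import ctrl gives the robot as it stands.
- The arm moves only by the tool step_arm, never from a script. Its argument "targets" is a list of rows, each an object of numbers: "ax", "ay", "az": the turn, a rotation vector about the world's x, y, z in rad; "tx", "ty", "tz": the shift along the world's x, y, z in m; "jaw": the gripper command: -1 is fully open, 1 is shut, values between are in proportion. In form: [{"ax": .., "ay": .., "az": .., "tx": .., "ty": .., "tz": .., "jaw": ..}, ...]. A call has 1 to 8 rows; each row is the pose to reach, as a shift and turn from the pose commanded when the call began; what a row does not reach only later rows make up. A row lasts 1/12 s, in which the tool goes at most 41.7 mm and 7.16 degrees, less where a joint would pass 70% of its speed; a pose out of reach is approached as far as the arm can. A call with a gripper value outside its range is refused whole. The fingers move at their own pace and stop on an object; "grip_force" is the grip in N (left out, the last holds). Time passes only in rows, so rows that repeat a pose let the fingers close. It gives the time, the measured TCP pose, the force, the opening and the grip force at its end, in the units of the state.
- ctrl.observe(): the state, without advancing time (a new reading comes with each control period).
- ctrl.camera(name): name is "side" or "top" or "wrist"; returns the picture (480x640x3 uint8, red, green, blue); there is no depth.
- ctrl.calibration(name): a dict with "fx", "fy", "cx", "cy" (pixels), "R" (3x3) and "t" (3): a world point X has camera coordinates R X + t. Camera axes: x right, y down, z forward; pixel columns grow to the right and rows downward; lengths in m; the calibration is good to about 2 mm. A picture is of the moment at which its call begins: read the wrist's pose just before it. calibration takes no time and is no camera call; for the wrist camera it gives the pose at the moment of the call.
- ctrl.close_job(): hands the job in; it is judged then, once.
The state is a dict: "time_s": time; "joint_pos": joint angles; "qvel": joint speeds; "effort": joint torques, N m; "position": TCP position; "orientation": TCP orientation; "force": force on the tool from outside, world axes, zero at the start; "wrist_torque": the same for the moment, N m; "grip_width": finger opening in m; "grasp_force": force on a finger pad.
Only numpy, scipy, OpenCV 4.12 (cv2) and the standard library are available. Lean on these libraries where they do the work, as an engineer would, in place of code of your own. Each camera call takes 0.05 s, during which the arm holds its last target. There are 200 camera calls.

## Working session

There is one attempt and no reset: what is moved stays moved. The work goes in short steps, Python scripts to look and compute and a tool call to move; the robot and the scene stay as the last step left them, time stands still between calls to the robot, and variables do not carry over. Pictures are saved under pics/ and viewed, at most 14 in all, crops included, and the job is handed in when it is done.

Besides the shell and the picture viewer there is one more tool, called after ">>>" as name([rows], argument=value, ...), one row to a line, values as JSON. step_arm: Moves the arm, as the interface text tells. Its arguments: {"type":"object","properties":{"targets":{"type":"array"},"grip_force":{"type":"number"}},"required":["targets"]}

```bash
mkdir -p pics; python3 - <<'E'
from station import ctrl
import cv2,numpy as np
s=ctrl.observe();print(s['time_s'],s['position'],np.round(s['orientation'],3),s['grip_width'])
for n in ['top','side']:
    cv2.imwrite(f'pics/{n}0.png',ctrl.camera(n)[:,:,::-1])
    c=ctrl.calibration(n);print(n,c)
E
```

```text
0.0 [0.17131255 0.62650706 0.25524188] [[-0.965  0.264 -0.   ]
 [ 0.264  0.965 -0.002]
 [-0.    -0.002 -1.   ]] 0.08540087198729163
top {'fx': 619.8199598710128, 'fy': 619.8199598710128, 'cx': 314.67793324116826, 'cy': 245.5914146076273, 'R': array([[ 0.00864689, -0.99964089, -0.02536376],
       [-0.99214712, -0.0054115 , -0.12495919],
       [ 0.12477706,  0.02624509, -0.99183763]]), 't': array([0.01364011, 0.55962227, 1.28389561])}
side {'fx': 440.6791614169639, 'fy': 440.6791614169639, 'cx': 325.4011683063435, 'cy': 235.565464183223, 'R': array([[ 0.88795839, -0.45991619, -0.00264534],
       [-0.29670467, -0.56843281, -0.76736593],
       [ 0.35142032,  0.6821739 , -0.64120397]]), 't': array([-0.49614318,  0.19507479,  0.79623926])}
```

View pics/top0.png

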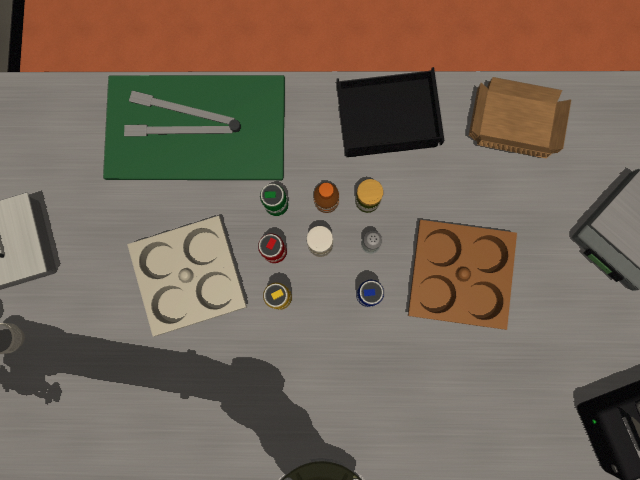

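View pics/side0.png

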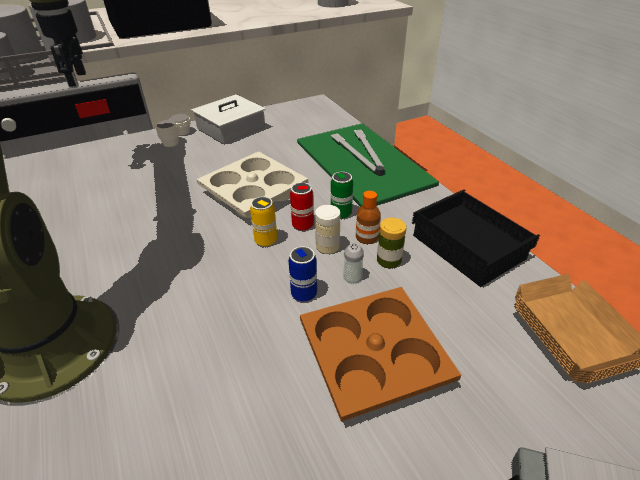

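Top view: green (272,195), red (271,244), yellow (277,294), blue (370,292), onion (319,238), tea cap (326,190), pickle (369,192), salt (372,239). White carrier hump is at (186,275) and brown at (463,273). The side view shows everything upright and no overlaps.

```bash
cat > h.py <<'E'
from station import ctrl
import cv2,numpy as np
def ray(c,u,v,z):
    R,t=c['R'],np.array(c['t']);o=-R.T@t
    d=R.T@np.array([(u-c['cx'])/c['fx'],(v-c['cy'])/c['fy'],1.]);return (o+d*(z-o[2])/d[2])[:2]
def proj(c,X):
    p=c['R']@np.array(X)+c['t'];return np.array([c['fx']*p[0]/p[2]+c['cx'],c['fy']*p[1]/p[2]+c['cy']])
E
python3 - <<'E'
from h import *
print(ctrl.tcp_to_tips)
im=cv2.imread('pics/top0.png');c=ctrl.calibration('top');hsv=cv2.cvtColor(im,cv2.COLOR_BGR2HSV)
vis=im.copy()
ob=dict(green=(273,195,.107),red=(271,244,.107),yellow=(277,294,.107),blue=(370,292,.107),onion=(319,238,.1),tea=(326,190,.122),pickle=(369,192,.1),salt=(372,239,.085))
g=cv2.cvtColor(im,cv2.COLOR_BGR2GRAY)
for n,(u,v,z) in ob.items():
    k=6;P=cv2.resize(g[v-22:v+22,u-22:u+22],None,fx=k,fy=k,interpolation=cv2.INTER_CUBIC)
    r={'tea':15,'salt':21}.get(n,26)*.001*620/1.1*k
    h=cv2.HoughCircles(P,cv2.HOUGH_GRADIENT,1,20,param1=100,param2=12,minRadius=int(r*.85),maxRadius=int(r*1.15))
    q=h[0][np.argmin(np.hypot(*(h[0][:,:2]-132).T))] if h is not None else [132,132,0]
    uu,vv=u-22+q[0]/k,v-22+q[1]/k
    cv2.circle(vis,(round(uu),round(vv)),round(q[2]/k),(255,0,255),1)
    X=ray(c,uu,vv,z);print(n,round(uu,1),round(vv,1),X.round(4),np.hypot(*X).round(3))
H,S,V=cv2.split(hsv)
masks=dict(brown=((H<18)&(S>120)&(V>60)),white=((H>12)&(H<35)&(S>18)&(S<110)&(V>90)))
for n,(x0,x1) in dict(brown=(395,530),white=(115,255)).items():
    m=np.zeros_like(H);m[205:345,x0:x1]=masks[n][205:345,x0:x1]*255
    m=cv2.morphologyEx(m,cv2.MORPH_OPEN,np.ones((3,3)))
    ct=max(cv2.findContours(m,0,2)[0],key=cv2.contourArea)
    q=cv2.boxPoints(cv2.minAreaRect(ct));cv2.polylines(vis,[q.astype(int)],True,(255,0,255))
    W=np.array([ray(c,*p,.044) for p in q]);ctr=W.mean(0);e=W-np.roll(W,1,0)
    a=np.rad2deg(np.arctan2(e[0,1],e[0,0]))%90
    print(n,ctr.round(4),'ang',a.round(1),np.hypot(*e.T).round(3))
    r=np.deg2rad(a)
    for sx,sy in((1,1),(1,-1),(-1,-1),(-1,1)):
        p=ctr+.049*np.array([sx*np.cos(r)-sy*np.sin(r),sx*np.sin(r)+sy*np.cos(r)])
        print(' cup',p.round(4),np.hypot(*p).round(3))
        cv2.circle(vis,tuple(proj(c,[*p,.044]).round().astype(int)),20,(255,255,0),1)
cv2.imwrite('pics/vis0.png',cv2.resize(vis[150:350,110:540],None,fx=1.85,fy=1.85))
E
```

```text
0.025
green 274.2 195.2 [0.6533 0.0989] 0.661
red 272.2 245.6 [0.55   0.1012] 0.559
yellow 277.1 293.1 [0.4546 0.0899] 0.463
blue 371.6 293.2 [ 0.4556 -0.0983] 0.466
onion 319.9 238.9 [0.5651 0.0054] 0.565
tea 325.9 189.4 [ 0.6625 -0.0063] 0.663
pickle 370.1 191.8 [ 0.6627 -0.0963] 0.67
salt 371.1 236.6 [ 0.5725 -0.099 ] 0.581
brown [ 0.5011 -0.2925] ang 83.5 [0.204 0.208 0.208 0.206]
 cup [ 0.458  -0.2383] 0.516
 cup [ 0.5553 -0.2494] 0.609
 cup [ 0.5442 -0.3468] 0.645
 cup [ 0.4469 -0.3357] 0.559
white [0.4974 0.2925] ang 2.8 [0.295 0.3   0.294 0.291]
 cup [0.544  0.3438] 0.644
 cup [0.5488 0.246 ] 0.601
 cup [0.4509 0.2411] 0.511
 cup [0.4461 0.339 ] 0.56
```

View pics/vis0.png

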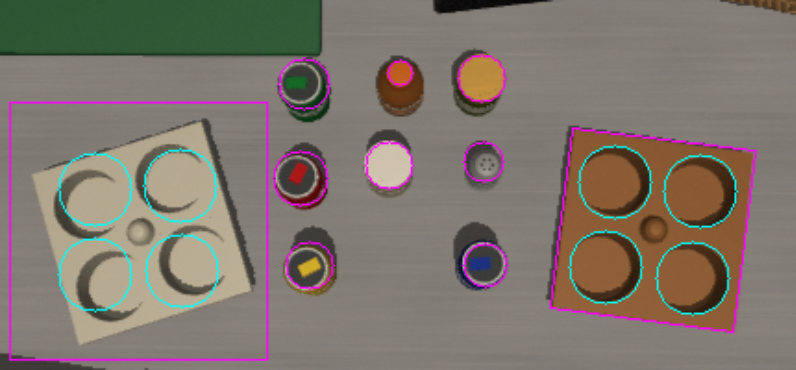

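>>> step_arm([
  {"tx": 0.14, "ty": -0.265, "jaw": -1},
  {"tx": 0.14, "ty": -0.265, "jaw": -1},
  {"tx": 0.14, "ty": -0.265, "jaw": -1},
  {"tx": 0.14, "ty": -0.265, "jaw": -1},
  {"tx": 0.14, "ty": -0.265, "jaw": -1},
  {"tx": 0.14, "ty": -0.265, "jaw": -1},
  {"tx": 0.14, "ty": -0.265, "jaw": -1},
  {"tx": 0.14, "ty": -0.265, "jaw": -1},
], grip_force=40)

```text
$.targets[0]: bad value
```

```bash
python3 - <<'E'
from h import *
c=ctrl.calibration('top')
im=cv2.imread('pics/top0.png')
q=np.array([(205,121),(34,174),(80,344),(252,290)])/1.85+[110,150]
W=np.array([ray(c,*p,.044) for p in q]);e=W-np.roll(W,1,0)
print(W.round(3),np.hypot(*e.T).round(3),(np.rad2deg(np.arctan2(e[:,1],e[:,0]))%90).round(1))
hw=ray(c,139/1.85+110,231/1.85+150,.06);hb=ray(c,654/1.85+110,229/1.85+150,.06)
print('hump white',hw.round(4),'brown',hb.round(4),'centre',W.mean(0).round(4))
r=np.median(np.arctan2(e[:,1],e[:,0])%(np.pi/2));ctr=(hw+W.mean(0))/2
for sx,sy in((1,1),(1,-1),(-1,-1),(-1,1)):
    p=ctr+.049*np.array([sx*np.cos(r)-sy*np.sin(r),sx*np.sin(r)+sy*np.cos(r)]);print(p.round(4),np.hypot(*p).round(3))
E
```

```text
[[0.622 0.218]
 [0.56  0.415]
 [0.366 0.353]
 [0.429 0.16 ]] [0.202 0.206 0.203 0.203] [16.9 17.7 17.6 17.8]
hump white [0.4934 0.2868] brown [ 0.4994 -0.2908] centre [0.4942 0.2865]
[0.5256 0.3482] 0.63
[0.5553 0.2548] 0.611
[0.462  0.2251] 0.514
[0.4322 0.3184] 0.537
```

>>> step_arm([
  {"ax": 0, "ay": 0, "az": 0, "tx": 0.15, "ty": -0.284, "tz": 0, "jaw": -1},
  {"ax": 0, "ay": 0, "az": 0, "tx": 0.15, "ty": -0.284, "tz": 0, "jaw": -1},
  {"ax": 0, "ay": 0, "az": 0, "tx": 0.15, "ty": -0.284, "tz": 0, "jaw": -1},
  {"ax": 0, "ay": 0, "az": 0, "tx": 0.15, "ty": -0.284, "tz": 0, "jaw": -1},
  {"ax": 0, "ay": 0, "az": 0, "tx": 0.15, "ty": -0.284, "tz": 0, "jaw": -1},
  {"ax": 0, "ay": 0, "az": 0, "tx": 0.15, "ty": -0.284, "tz": 0, "jaw": -1},
  {"ax": 0, "ay": 0, "az": 0, "tx": 0.15, "ty": -0.284, "tz": 0, "jaw": -1},
  {"ax": 0, "ay": 0, "az": 0, "tx": 0.15, "ty": -0.284, "tz": 0, "jaw": -1},
], grip_force=40)

```text
time_s: 0.77
position: [0.323, 0.3391, 0.2561]
orientation: [[-0.964, 0.267, 0.0], [0.267, 0.964, -0.001], [-0.0, -0.001, -1.0]]
force: [0.7, 0.5, 0.3]
grip_width: 0.0856
grasp_force: 0.0
```

>>> step_arm([
  {"ax": 0, "ay": 0, "az": 0, "tx": 0.132, "ty": -0.249, "tz": 0, "jaw": -1},
  {"ax": 0, "ay": 0, "az": 0, "tx": 0.132, "ty": -0.249, "tz": 0, "jaw": -1},
  {"ax": 0, "ay": 0, "az": 0, "tx": 0.132, "ty": -0.249, "tz": 0, "jaw": -1},
  {"ax": 0, "ay": 0, "az": 0, "tx": 0.132, "ty": -0.249, "tz": 0, "jaw": -1},
  {"ax": 0, "ay": 0, "az": 0, "tx": 0.132, "ty": -0.249, "tz": 0, "jaw": -1},
  {"ax": 0, "ay": 0, "az": 0, "tx": 0.132, "ty": -0.249, "tz": 0, "jaw": -1},
  {"ax": 0, "ay": 0, "az": 0, "tx": 0.132, "ty": -0.249, "tz": 0, "jaw": -1},
  {"ax": 0, "ay": 0, "az": 0, "tx": 0.132, "ty": -0.249, "tz": 0, "jaw": -1},
])

```text
time_s: 1.43
position: [0.4558, 0.0866, 0.2565]
orientation: [[-0.962, 0.274, 0.002], [0.274, 0.962, -0.002], [-0.002, -0.002, -1.0]]
force: [0.5, -0.2, 0.2]
grip_width: 0.0853
grasp_force: 0.0
```

```bash
python3 - <<'E'
from h import *
s=ctrl.observe();c=ctrl.calibration('wrist');im=ctrl.camera('wrist')[:,:,::-1].copy()
print(s['position'],s['time_s'])
for P in ([.4546,.0899,.107],[.55,.1025,.107],[*s['position'][:2],.107]):
    p=proj(c,P);print(p.round());cv2.drawMarker(im,tuple(p.round().astype(int)),(255,0,255),0,12,1)
cv2.imwrite('pics/w1.png',im)
E
```

```text
[0.45577087 0.08657533 0.25647137] 1.4333
[324. 228.]
[377. 347.]
[320. 231.]
```

View pics/w1.png

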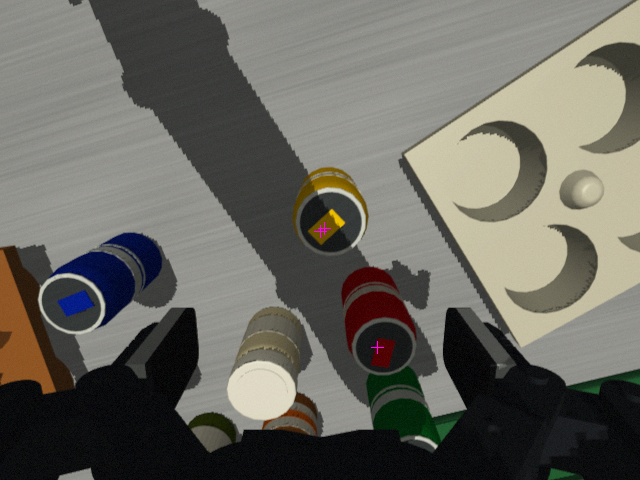

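Wrist view: yellow lid at (331,222), red (384,345), blue (72,303), onion (262,389). All sit a few px from the prediction.

```bash
python3 - <<'E'
from h import *
c=ctrl.calibration('wrist')
for n,u,v,z in (('y',331,222,.107),('r',384,345,.107),('b',72,303,.107),('o',262,389,.1),('humpW',582,189,.06)):print(n,ray(c,u,v,z).round(4))
E
```

```text
y [0.4502 0.0993]
r [0.548  0.1121]
b [ 0.4574 -0.0897]
o [0.5637 0.0141]
humpW [0.4878 0.2875]
```

```bash
python3 - <<'E'
from h import *
c=ctrl.calibration('wrist');s=ctrl.observe();print(s['position'],s['orientation'].round(3) if hasattr(s['orientation'],'round') else s['orientation'])
im=ctrl.camera('wrist');cv2.imwrite('pics/w2.png',im[:,:,::-1])
hsv=cv2.cvtColor(im,cv2.COLOR_RGB2HSV)
g=cv2.cvtColor(im,cv2.COLOR_RGB2GRAY)
h=cv2.HoughCircles(g,cv2.HOUGH_GRADIENT,1,40,param1=120,param2=18,minRadius=27,maxRadius=38)[0]
for u,v,r in h:print(round(u),round(v),round(r),ray(c,u,v,.107).round(4))
E
```

```text
[0.4543975  0.0902674  0.25625985] [[-0.963  0.271  0.   ]
 [ 0.271  0.963 -0.   ]
 [-0.    -0.    -1.   ]]
324 226 34 [0.4514 0.0945]
66 306 31 [ 0.4582 -0.0942]
378 350 29 [0.5505 0.1075]
258 388 36 [0.5581 0.0141]
106 280 31 [ 0.4484 -0.0598]
396 422 30 [0.6141 0.1063]
478 170 36 [0.4425 0.1987]
284 446 28 [0.612 0.017]
```

>>> step_arm([
  {"ax": 0, "ay": 0, "az": 0, "tx": -0.002, "ty": 0.002, "tz": -0.03, "jaw": -1},
  {"ax": 0, "ay": 0, "az": 0, "tx": -0.002, "ty": 0.002, "tz": -0.06, "jaw": -1},
  {"ax": 0, "ay": 0, "az": 0, "tx": -0.002, "ty": 0.002, "tz": -0.09, "jaw": -1},
  {"ax": 0, "ay": 0, "az": 0, "tx": -0.002, "ty": 0.002, "tz": -0.12, "jaw": -1},
  {"ax": 0, "ay": 0, "az": 0, "tx": -0.002, "ty": 0.002, "tz": -0.145, "jaw": -1},
  {"ax": 0, "ay": 0, "az": 0, "tx": -0.002, "ty": 0.002, "tz": -0.165, "jaw": -1},
  {"ax": 0, "ay": 0, "az": 0, "tx": -0.002, "ty": 0.002, "tz": -0.17, "jaw": -1},
  {"ax": 0, "ay": 0, "az": 0, "tx": -0.002, "ty": 0.002, "tz": -0.17, "jaw": -1},
])

```text
time_s: 2.2
position: [0.4496, 0.0969, 0.0849]
orientation: [[-0.965, 0.261, -0.004], [0.261, 0.965, -0.001], [0.003, -0.002, -1.0]]
force: [0.1, 0.2, -0.3]
grip_width: 0.0852
grasp_force: 0.0
```

>>> step_arm([
  {"ax": 0, "ay": 0, "az": 0, "tx": 0, "ty": 0, "tz": 0, "jaw": 1},
  {"ax": 0, "ay": 0, "az": 0, "tx": 0, "ty": 0, "tz": 0, "jaw": 1},
  {"ax": 0, "ay": 0, "az": 0, "tx": 0, "ty": 0, "tz": 0, "jaw": 1},
  {"ax": 0, "ay": 0, "az": 0, "tx": 0, "ty": 0, "tz": 0, "jaw": 1},
  {"ax": 0, "ay": 0, "az": 0, "tx": 0, "ty": 0, "tz": 0, "jaw": 1},
  {"ax": 0, "ay": 0, "az": 0, "tx": 0, "ty": 0, "tz": 0, "jaw": 1},
], grip_force=40)

```text
time_s: 2.7
position: [0.4525, 0.0963, 0.0879]
orientation: [[-0.965, 0.264, 0.002], [0.264, 0.965, 0.001], [-0.002, 0.002, -1.0]]
force: [-0.2, -0.6, 6.5]
grip_width: 0.0525
grasp_force: 40.8
```

>>> step_arm([
  {"ax": 0, "ay": 0, "az": 0, "tx": 0, "ty": 0, "tz": 0.01, "jaw": 1},
  {"ax": 0, "ay": 0, "az": 0, "tx": 0, "ty": 0, "tz": 0.04, "jaw": 1},
  {"ax": 0, "ay": 0, "az": 0, "tx": 0, "ty": 0, "tz": 0.08, "jaw": 1},
  {"ax": 0, "ay": 0, "az": 0, "tx": 0, "ty": 0, "tz": 0.12, "jaw": 1},
  {"ax": 0, "ay": 0, "az": 0, "tx": 0, "ty": 0, "tz": 0.15, "jaw": 1},
  {"ax": 0, "ay": 0, "az": 0, "tx": 0.001, "ty": -0.03, "tz": 0.15, "jaw": 1},
  {"ax": 0, "ay": 0, "az": 0, "tx": 0.002, "ty": -0.07, "tz": 0.15, "jaw": 1},
  {"ax": 0, "ay": 0, "az": 0, "tx": 0.003, "ty": -0.11, "tz": 0.15, "jaw": 1},
])

```text
time_s: 3.37
position: [0.4543, -0.0145, 0.2375]
orientation: [[-0.965, 0.261, 0.002], [0.261, 0.965, 0.001], [-0.002, 0.001, -1.0]]
force: [1.2, -0.5, -2.7]
grip_width: 0.0524
grasp_force: 42.7
```

>>> step_arm([
  {"ax": 0, "ay": 0, "az": 0, "tx": 0.0, "ty": -0.04, "tz": 0, "jaw": 1},
  {"ax": 0, "ay": 0, "az": 0, "tx": 0.001, "ty": -0.08, "tz": 0, "jaw": 1},
  {"ax": 0, "ay": 0, "az": 0, "tx": 0.002, "ty": -0.12, "tz": 0, "jaw": 1},
  {"ax": 0, "ay": 0, "az": 0, "tx": 0.003, "ty": -0.16, "tz": 0, "jaw": 1},
  {"ax": 0, "ay": 0, "az": 0, "tx": 0.003, "ty": -0.195, "tz": 0, "jaw": 1},
  {"ax": 0, "ay": 0, "az": 0, "tx": 0.003, "ty": -0.215, "tz": 0, "jaw": 1},
  {"ax": 0, "ay": 0, "az": 0, "tx": 0.003, "ty": -0.2215, "tz": 0, "jaw": 1},
  {"ax": 0, "ay": 0, "az": 0, "tx": 0.003, "ty": -0.2215, "tz": 0, "jaw": 1},
])

```text
time_s: 4.03
position: [0.4566, -0.2373, 0.2366]
orientation: [[-0.964, 0.268, -0.0], [0.268, 0.964, -0.0], [0.0, -0.0, -1.0]]
force: [0.5, 0.0, -1.5]
grip_width: 0.0525
grasp_force: 42.5
```

```bash
python3 - <<'E'
from h import *
s=ctrl.observe();c=ctrl.calibration('wrist');im=ctrl.camera('wrist')[:,:,::-1].copy()
print(s['position'],s['time_s'],s['grip_width'],s['force'])
ctr=np.array([.5,-.29]);r=np.deg2rad(83.5)
p=proj(c,[*ctr,.06]);cv2.drawMarker(im,tuple(p.round().astype(int)),(255,0,255),0,12,1);print(p)
for sx,sy in((1,1),(1,-1),(-1,-1),(-1,1)):
    q=ctr+.049*np.array([sx*np.cos(r)-sy*np.sin(r),sx*np.sin(r)+sy*np.cos(r)])
    pts=np.array([proj(c,[q[0]+.0395*np.cos(a),q[1]+.0395*np.sin(a),.044]) for a in np.linspace(0,6.28,40)])
    cv2.polylines(im,[pts.round().astype(int)],True,(255,255,0))
cv2.imwrite('pics/w3.png',im)
E
```

```text
[ 0.4565935  -0.2373244   0.23657816] 4.0333 0.05248155652729327 [ 0.52199224  0.04268718 -1.48240836]
[268.26326726 293.44308951]
```

View pics/w3.png

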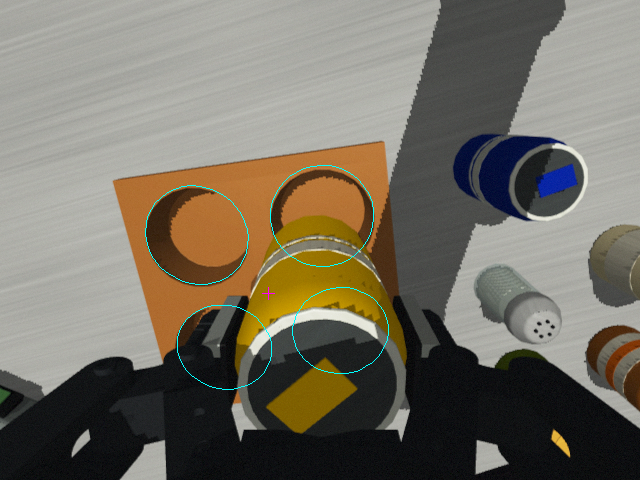

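The cup outlines projected from my estimate lie on the brown cups, top cup at (322,215), to within about 2 px. Now lowering.

>>> step_arm([
  {"ax": 0, "ay": 0, "az": 0, "tx": 0, "ty": 0.001, "tz": -0.035, "jaw": 1},
  {"ax": 0, "ay": 0, "az": 0, "tx": 0, "ty": 0.001, "tz": -0.07, "jaw": 1},
  {"ax": 0, "ay": 0, "az": 0, "tx": 0, "ty": 0.001, "tz": -0.1, "jaw": 1},
  {"ax": 0, "ay": 0, "az": 0, "tx": 0, "ty": 0.001, "tz": -0.12, "jaw": 1},
  {"ax": 0, "ay": 0, "az": 0, "tx": 0, "ty": 0.001, "tz": -0.132, "jaw": 1},
  {"ax": 0, "ay": 0, "az": 0, "tx": 0, "ty": 0.001, "tz": -0.138, "jaw": 1},
  {"ax": 0, "ay": 0, "az": 0, "tx": 0, "ty": 0.001, "tz": -0.141, "jaw": 1},
  {"ax": 0, "ay": 0, "az": 0, "tx": 0, "ty": 0.001, "tz": -0.141, "jaw": 1},
])

```text
time_s: 4.75
position: [0.4581, -0.2339, 0.0958]
orientation: [[-0.965, 0.263, 0.001], [0.263, 0.965, 0.0], [-0.001, 0.0, -1.0]]
force: [-0.1, 0.2, -2.0]
grip_width: 0.0521
grasp_force: 42.6
```

>>> step_arm([
  {"ax": 0, "ay": 0, "az": 0, "tx": 0, "ty": 0, "tz": -0.002, "jaw": 1},
  {"ax": 0, "ay": 0, "az": 0, "tx": 0, "ty": 0, "tz": -0.003, "jaw": 1},
  {"ax": 0, "ay": 0, "az": 0, "tx": 0, "ty": 0, "tz": -0.003, "jaw": 1},
])

```text
time_s: 5.0
position: [0.458, -0.2346, 0.0931]
orientation: [[-0.965, 0.264, 0.002], [0.264, 0.965, 0.0], [-0.002, 0.001, -1.0]]
force: [-0.3, 0.6, -1.9]
grip_width: 0.0524
grasp_force: 42.6
```

Not in contact yet; down slowly.

>>> step_arm([
  {"ax": 0, "ay": 0, "az": 0, "tx": 0, "ty": 0, "tz": -0.001, "jaw": 1},
  {"ax": 0, "ay": 0, "az": 0, "tx": 0, "ty": 0, "tz": -0.002, "jaw": 1},
  {"ax": 0, "ay": 0, "az": 0, "tx": 0, "ty": 0, "tz": -0.002, "jaw": 1},
])

```text
time_s: 5.25
position: [0.4589, -0.2353, 0.0926]
orientation: [[-0.965, 0.264, 0.003], [0.264, 0.965, 0.0], [-0.003, 0.001, -1.0]]
force: [-2.5, 1.3, 10.2]
grip_width: 0.0524
grasp_force: 40.5
```

>>> step_arm([
  {"ax": 0, "ay": 0, "az": 0, "tx": 0, "ty": 0, "tz": 0.001, "jaw": -0.7},
  {"ax": 0, "ay": 0, "az": 0, "tx": 0, "ty": 0, "tz": 0.001, "jaw": -0.7},
  {"ax": 0, "ay": 0, "az": 0, "tx": 0, "ty": 0, "tz": 0.001, "jaw": -0.7},
  {"ax": 0, "ay": 0, "az": 0, "tx": 0, "ty": 0, "tz": 0.001, "jaw": -0.7},
  {"ax": 0, "ay": 0, "az": 0, "tx": 0, "ty": 0, "tz": 0.03, "jaw": -0.7},
  {"ax": 0, "ay": 0, "az": 0, "tx": 0, "ty": 0, "tz": 0.06, "jaw": -0.7},
  {"ax": 0, "ay": 0, "az": 0, "tx": 0, "ty": 0, "tz": 0.1, "jaw": -0.7},
  {"ax": 0, "ay": 0, "az": 0, "tx": 0, "ty": 0, "tz": 0.14, "jaw": -0.7},
])

```text
time_s: 5.92
position: [0.4564, -0.2344, 0.2312]
orientation: [[-0.964, 0.264, -0.002], [0.264, 0.964, 0.0], [0.002, -0.0, -1.0]]
force: [1.0, 0.1, -0.3]
grip_width: 0.0727
grasp_force: 0.0
```

>>> step_arm([
  {"ax": 0, "ay": 0, "az": -0.1, "tx": 0.032, "ty": 0.022, "tz": 0.005, "jaw": -1},
  {"ax": 0, "ay": 0, "az": -0.2, "tx": 0.065, "ty": 0.045, "tz": 0.015, "jaw": -1},
  {"ax": 0, "ay": 0, "az": -0.3, "tx": 0.098, "ty": 0.067, "tz": 0.015, "jaw": -1},
  {"ax": 0, "ay": 0, "az": -0.4, "tx": 0.13, "ty": 0.09, "tz": 0.015, "jaw": -1},
  {"ax": 0, "ay": 0, "az": -0.5, "tx": 0.163, "ty": 0.112, "tz": 0.015, "jaw": -1},
  {"ax": 0, "ay": 0, "az": -0.5, "tx": 0.195, "ty": 0.134, "tz": 0.015, "jaw": -1},
  {"ax": 0, "ay": 0, "az": -0.5, "tx": 0.206, "ty": 0.142, "tz": 0.015, "jaw": -1},
  {"ax": 0, "ay": 0, "az": -0.5, "tx": 0.206, "ty": 0.142, "tz": 0.015, "jaw": -1},
])

```text
time_s: 6.58
position: [0.6662, -0.0872, 0.2432]
orientation: [[-0.725, 0.688, -0.001], [0.688, 0.725, -0.0], [0.001, -0.001, -1.0]]
force: [0.1, 0.1, 0.1]
grip_width: 0.0854
grasp_force: 0.0
```

```bash
cat >> h.py <<'E'
def look(name,z,near,rmin=25,rmax=42,marks=()):
    s=ctrl.observe();c=ctrl.calibration('wrist');rgb=ctrl.camera('wrist');im=rgb[:,:,::-1].copy()
    print(np.round(s['position'],4),s['time_s'],'pred',proj(c,[*near,z]).round())
    h=cv2.HoughCircles(cv2.cvtColor(rgb,cv2.COLOR_RGB2GRAY),cv2.HOUGH_GRADIENT,1,20,param1=120,param2=16,minRadius=rmin,maxRadius=rmax)
    for u,v,r in (h[0] if h is not None else []):
        X=ray(c,u,v,z)
        if np.hypot(*(X-near))<.02: print('circle',round(u),round(v),round(r),X.round(4));cv2.circle(im,(int(u),int(v)),int(r),(255,0,255),1)
    for m in marks: cv2.drawMarker(im,tuple(proj(c,m).round().astype(int)),(255,255,0),0,12,1)
    cv2.imwrite('pics/'+name,im)
E
python3 -c "
from h import *
look('w4.png',.1,[.6625,-.0935])"
```

```text
[ 0.6662 -0.0872  0.2432] 6.5833 pred [309. 237.]
circle 308 242 41 [ 0.6652 -0.0962]
circle 312 216 34 [ 0.6535 -0.0823]
```

View pics/w4.png

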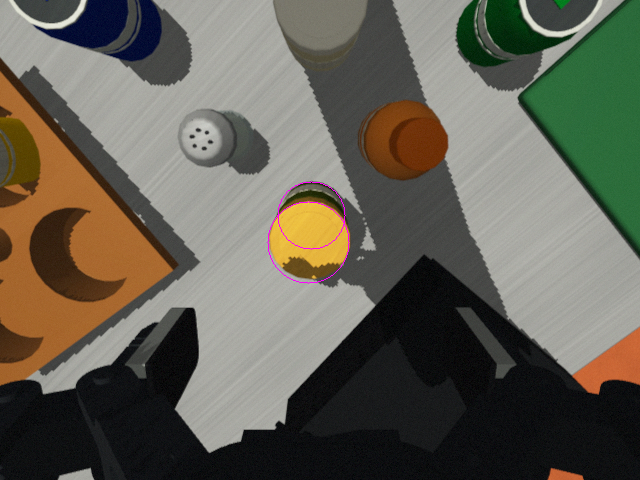

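Wrist view: brass lid at (308,242), salt shaker (206,138), tea cap (420,145). The black tray corner at (425,258) is close to the right-hand finger, so I'll go in with the jaws partly open.

```bash
python3 -c "
from h import *
look('w5.png',.1,[.664,-.096])
print(ctrl.observe()['position'])"
```

```text
[ 0.6643 -0.0903  0.2438] 6.6333 pred [313. 240.]
circle 314 238 38 [ 0.6636 -0.0944]
circle 316 214 33 [ 0.6529 -0.0824]
[ 0.66316428 -0.09254909  0.24442542]
```

>>> step_arm([
  {"ax": 0, "ay": 0, "az": 0, "tx": 0, "ty": -0.002, "tz": -0.03, "jaw": -0.75},
  {"ax": 0, "ay": 0, "az": 0, "tx": 0, "ty": -0.002, "tz": -0.06, "jaw": -0.75},
  {"ax": 0, "ay": 0, "az": 0, "tx": 0, "ty": -0.002, "tz": -0.09, "jaw": -0.75},
  {"ax": 0, "ay": 0, "az": 0, "tx": 0, "ty": -0.002, "tz": -0.115, "jaw": -0.75},
  {"ax": 0, "ay": 0, "az": 0, "tx": 0, "ty": -0.002, "tz": -0.14, "jaw": -0.75},
  {"ax": 0, "ay": 0, "az": 0, "tx": 0, "ty": -0.002, "tz": -0.155, "jaw": -0.75},
  {"ax": 0, "ay": 0, "az": 0, "tx": 0, "ty": -0.002, "tz": -0.158, "jaw": -0.75},
  {"ax": 0, "ay": 0, "az": 0, "tx": 0, "ty": -0.002, "tz": -0.158, "jaw": -0.75},
])

```text
time_s: 7.35
position: [0.6625, -0.0954, 0.0871]
orientation: [[-0.719, 0.695, -0.001], [0.695, 0.719, -0.0], [0.001, -0.001, -1.0]]
force: [-0.5, 0.7, -0.0]
grip_width: 0.0748
grasp_force: 0.0
```

>>> step_arm([
  {"ax": 0, "ay": 0, "az": 0, "tx": 0, "ty": 0, "tz": 0, "jaw": 1},
  {"ax": 0, "ay": 0, "az": 0, "tx": 0, "ty": 0, "tz": 0, "jaw": 1},
  {"ax": 0, "ay": 0, "az": 0, "tx": 0, "ty": 0, "tz": 0, "jaw": 1},
  {"ax": 0, "ay": 0, "az": 0, "tx": 0, "ty": 0, "tz": 0, "jaw": 1},
  {"ax": 0, "ay": 0, "az": 0, "tx": 0, "ty": 0, "tz": 0, "jaw": 1},
  {"ax": 0, "ay": 0, "az": 0, "tx": 0, "ty": 0, "tz": 0, "jaw": 1},
], grip_force=45)

```text
time_s: 7.85
position: [0.6648, -0.0952, 0.0898]
orientation: [[-0.72, 0.694, 0.004], [0.694, 0.72, -0.001], [-0.003, 0.002, -1.0]]
force: [-0.5, -1.0, 6.7]
grip_width: 0.053
grasp_force: 48.0
```

>>> step_arm([
  {"ax": 0, "ay": 0, "az": 0, "tx": 0, "ty": 0, "tz": 0.01, "jaw": 1},
  {"ax": 0, "ay": 0, "az": 0, "tx": 0, "ty": 0, "tz": 0.04, "jaw": 1},
  {"ax": 0, "ay": 0, "az": 0, "tx": 0, "ty": 0, "tz": 0.08, "jaw": 1},
  {"ax": 0, "ay": 0, "az": 0, "tx": 0, "ty": 0, "tz": 0.12, "jaw": 1},
  {"ax": 0, "ay": 0, "az": 0, "tx": 0, "ty": 0, "tz": 0.15, "jaw": 1},
  {"ax": 0, "ay": 0, "az": 0, "tx": -0.012, "ty": -0.025, "tz": 0.15, "jaw": 1},
  {"ax": 0, "ay": 0, "az": 0, "tx": -0.028, "ty": -0.058, "tz": 0.15, "jaw": 1},
  {"ax": 0, "ay": 0, "az": 0, "tx": -0.044, "ty": -0.091, "tz": 0.15, "jaw": 1},
])

```text
time_s: 8.52
position: [0.6193, -0.1849, 0.2382]
orientation: [[-0.723, 0.691, 0.001], [0.691, 0.723, 0.0], [-0.0, 0.001, -1.0]]
force: [0.1, -1.5, -2.9]
grip_width: 0.0529
grasp_force: 48.3
```

>>> step_arm([
  {"ax": 0, "ay": 0, "az": 0, "tx": -0.016, "ty": -0.033, "tz": 0, "jaw": 1},
  {"ax": 0, "ay": 0, "az": 0, "tx": -0.033, "ty": -0.068, "tz": 0, "jaw": 1},
  {"ax": 0, "ay": 0, "az": 0, "tx": -0.049, "ty": -0.1, "tz": 0, "jaw": 1},
  {"ax": 0, "ay": 0, "az": 0, "tx": -0.062, "ty": -0.128, "tz": 0, "jaw": 1},
  {"ax": 0, "ay": 0, "az": 0, "tx": -0.073, "ty": -0.15, "tz": 0, "jaw": 1},
  {"ax": 0, "ay": 0, "az": 0, "tx": -0.077, "ty": -0.158, "tz": 0, "jaw": 1},
  {"ax": 0, "ay": 0, "az": 0, "tx": -0.077, "ty": -0.158, "tz": 0, "jaw": 1},
  {"ax": 0, "ay": 0, "az": 0, "tx": -0.077, "ty": -0.158, "tz": 0, "jaw": 1},
])

```text
time_s: 9.18
position: [0.5427, -0.3426, 0.2373]
orientation: [[-0.72, 0.694, 0.0], [0.694, 0.72, 0.002], [0.001, 0.001, -1.0]]
force: [1.0, 1.2, -2.1]
grip_width: 0.053
grasp_force: 48.3
```

>>> step_arm([
  {"ax": 0, "ay": 0, "az": 0, "tx": 0, "ty": -0.002, "tz": -0.035, "jaw": 1},
  {"ax": 0, "ay": 0, "az": 0, "tx": 0, "ty": -0.002, "tz": -0.07, "jaw": 1},
  {"ax": 0, "ay": 0, "az": 0, "tx": 0, "ty": -0.002, "tz": -0.1, "jaw": 1},
  {"ax": 0, "ay": 0, "az": 0, "tx": 0, "ty": -0.002, "tz": -0.12, "jaw": 1},
  {"ax": 0, "ay": 0, "az": 0, "tx": 0, "ty": -0.002, "tz": -0.134, "jaw": 1},
  {"ax": 0, "ay": 0, "az": 0, "tx": 0, "ty": -0.002, "tz": -0.141, "jaw": 1},
  {"ax": 0, "ay": 0, "az": 0, "tx": 0, "ty": -0.002, "tz": -0.143, "jaw": 1},
  {"ax": 0, "ay": 0, "az": 0, "tx": 0, "ty": -0.002, "tz": -0.144, "jaw": 1},
])

```text
time_s: 9.85
position: [0.5442, -0.3442, 0.0948]
orientation: [[-0.722, 0.692, 0.002], [0.692, 0.722, 0.001], [-0.001, 0.002, -1.0]]
force: [-3.4, 4.6, 7.3]
grip_width: 0.053
grasp_force: 48.9
```

>>> step_arm([
  {"ax": 0, "ay": 0, "az": 0, "tx": 0, "ty": 0, "tz": -0.001, "jaw": 1},
  {"ax": 0, "ay": 0, "az": 0, "tx": 0, "ty": 0, "tz": -0.0015, "jaw": 1},
  {"ax": 0, "ay": 0, "az": 0, "tx": 0, "ty": 0, "tz": -0.0015, "jaw": 1},
])

```text
time_s: 10.1
position: [0.5443, -0.3444, 0.0949]
orientation: [[-0.721, 0.693, 0.003], [0.693, 0.721, 0.002], [-0.001, 0.004, -1.0]]
force: [-2.8, 4.8, 10.1]
grip_width: 0.053
grasp_force: 49.4
```

>>> step_arm([
  {"ax": 0, "ay": 0, "az": 0, "tx": 0, "ty": 0, "tz": 0.001, "jaw": -0.7},
  {"ax": 0, "ay": 0, "az": 0, "tx": 0, "ty": 0, "tz": 0.001, "jaw": -0.7},
  {"ax": 0, "ay": 0, "az": 0, "tx": 0, "ty": 0, "tz": 0.001, "jaw": -0.7},
  {"ax": 0, "ay": 0, "az": 0, "tx": 0, "ty": 0, "tz": 0.001, "jaw": -0.7},
  {"ax": 0, "ay": 0, "az": 0, "tx": 0, "ty": 0, "tz": 0.03, "jaw": -0.7},
  {"ax": 0, "ay": 0, "az": 0, "tx": 0, "ty": 0, "tz": 0.06, "jaw": -0.7},
  {"ax": 0, "ay": 0, "az": 0, "tx": 0, "ty": 0, "tz": 0.1, "jaw": -0.7},
  {"ax": 0, "ay": 0, "az": 0, "tx": 0, "ty": 0, "tz": 0.15, "jaw": -0.7},
])

```text
time_s: 10.77
position: [0.5417, -0.3452, 0.234]
orientation: [[-0.72, 0.694, -0.002], [0.694, 0.72, 0.001], [0.002, -0.001, -1.0]]
force: [1.0, -0.1, -0.1]
grip_width: 0.0722
grasp_force: 0.0
```

```bash
python3 -c "
from h import *
look('w6.png',.105,[.543,-.3445])
im=ctrl.camera('side');cv2.imwrite('pics/s6.png',im[:,:,::-1])"
```

```text
[ 0.5417 -0.3452  0.234 ] 10.7667 pred [322. 241.]
circle 324 244 41 [ 0.5447 -0.3447]
circle 324 214 34 [ 0.5315 -0.332 ]
```

View pics/s6.png

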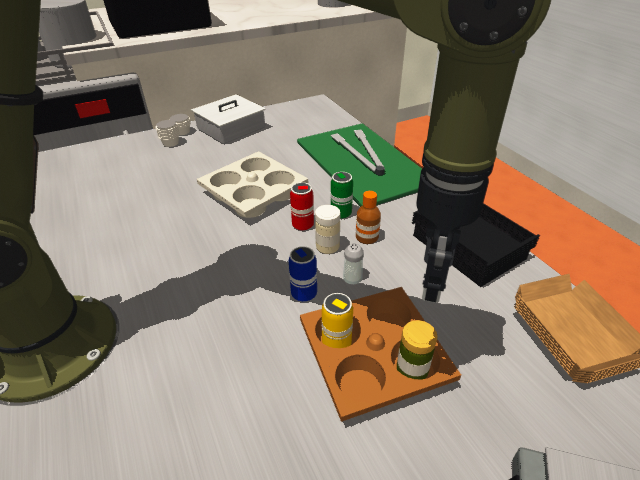

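Side view: yellow can at (338,320) and pickle jar at (417,350) stand upright in opposite brown cups; everything else is undisturbed. Next is the red can.

>>> step_arm([
  {"ax": 0, "ay": 0, "az": 0.05, "tx": 0, "ty": 0.03, "tz": 0.005, "jaw": -1},
  {"ax": 0, "ay": 0, "az": 0.1, "tx": 0.001, "ty": 0.07, "tz": 0.005, "jaw": -1},
  {"ax": 0, "ay": 0, "az": 0.15, "tx": 0.002, "ty": 0.11, "tz": 0.005, "jaw": -1},
  {"ax": 0, "ay": 0, "az": 0.2, "tx": 0.003, "ty": 0.15, "tz": 0.005, "jaw": -1},
  {"ax": 0, "ay": 0, "az": 0.25, "tx": 0.004, "ty": 0.19, "tz": 0.005, "jaw": -1},
  {"ax": 0, "ay": 0, "az": 0.3, "tx": 0.005, "ty": 0.23, "tz": 0.005, "jaw": -1},
  {"ax": 0, "ay": 0, "az": 0.3, "tx": 0.005, "ty": 0.27, "tz": 0.005, "jaw": -1},
  {"ax": 0, "ay": 0, "az": 0.3, "tx": 0.006, "ty": 0.31, "tz": 0.005, "jaw": -1},
])

```text
time_s: 11.53
position: [0.5479, -0.0337, 0.2384]
orientation: [[-0.893, 0.45, 0.001], [0.45, 0.893, 0.001], [-0.0, 0.001, -1.0]]
force: [1.4, 0.1, 0.3]
grip_width: 0.0854
grasp_force: 0.0
```

>>> step_arm([
  {"ax": 0, "ay": 0, "az": 0, "tx": 0, "ty": 0.04, "tz": 0, "jaw": -1},
  {"ax": 0, "ay": 0, "az": 0, "tx": 0, "ty": 0.08, "tz": 0, "jaw": -1},
  {"ax": 0, "ay": 0, "az": 0, "tx": 0, "ty": 0.115, "tz": 0, "jaw": -1},
  {"ax": 0, "ay": 0, "az": 0, "tx": 0, "ty": 0.135, "tz": 0, "jaw": -1},
  {"ax": 0, "ay": 0, "az": 0, "tx": 0, "ty": 0.1395, "tz": 0, "jaw": -1},
  {"ax": 0, "ay": 0, "az": 0, "tx": 0, "ty": 0.1395, "tz": 0, "jaw": -1},
  {"ax": 0, "ay": 0, "az": 0, "tx": 0, "ty": 0.1395, "tz": 0, "jaw": -1},
  {"ax": 0, "ay": 0, "az": 0, "tx": 0, "ty": 0.1395, "tz": 0, "jaw": -1},
])

```text
time_s: 12.2
position: [0.5487, 0.1015, 0.2385]
orientation: [[-0.891, 0.453, 0.0], [0.453, 0.891, -0.001], [-0.001, -0.001, -1.0]]
force: [1.2, 0.0, 0.2]
grip_width: 0.0851
grasp_force: 0.0
```

```bash
python3 -c "
from h import *
look('w7.png',.107,[.55,.105],marks=([.494,.2885,.06],[.55,.105,.107],[.565,.01,.1]))
print(ctrl.observe()['position'])"
```

```text
[0.5487 0.1015 0.2385] 12.2 pred [325. 238.]
circle 328 238 35 [0.5502 0.1063]
circle 328 210 32 [0.5344 0.1142]
[0.54866546 0.1015276  0.23858455]
```

View pics/w7.png

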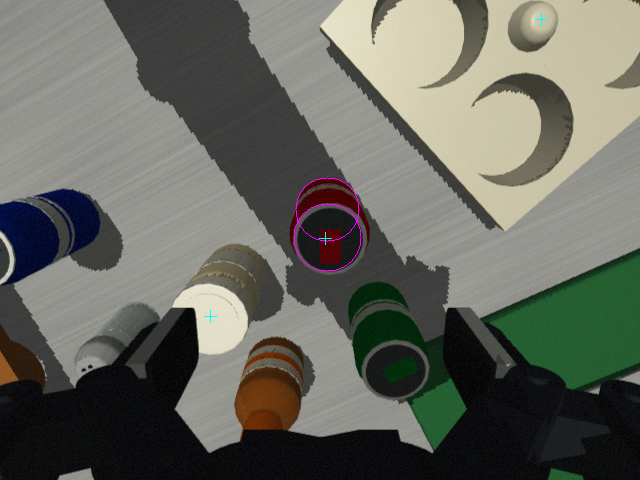

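Wrist view: red lid at (328,238), onion lid (211,318), green (395,370). The white hump is close to its marker at (541,18), so that position is confirmed.

>>> step_arm([
  {"ax": 0, "ay": 0, "az": 0, "tx": 0.001, "ty": 0.003, "tz": -0.03, "jaw": -0.8},
  {"ax": 0, "ay": 0, "az": 0, "tx": 0.001, "ty": 0.003, "tz": -0.06, "jaw": -0.8},
  {"ax": 0, "ay": 0, "az": 0, "tx": 0.001, "ty": 0.003, "tz": -0.09, "jaw": -0.8},
  {"ax": 0, "ay": 0, "az": 0, "tx": 0.001, "ty": 0.003, "tz": -0.115, "jaw": -0.8},
  {"ax": 0, "ay": 0, "az": 0, "tx": 0.001, "ty": 0.003, "tz": -0.14, "jaw": -0.8},
  {"ax": 0, "ay": 0, "az": 0, "tx": 0.001, "ty": 0.003, "tz": -0.15, "jaw": -0.8},
  {"ax": 0, "ay": 0, "az": 0, "tx": 0.001, "ty": 0.003, "tz": -0.152, "jaw": -0.8},
  {"ax": 0, "ay": 0, "az": 0, "tx": 0.001, "ty": 0.003, "tz": -0.152, "jaw": -0.8},
])

```text
time_s: 12.92
position: [0.5497, 0.106, 0.0868]
orientation: [[-0.892, 0.451, 0.0], [0.451, 0.892, -0.0], [-0.0, -0.0, -1.0]]
force: [-0.3, 0.6, 0.8]
grip_width: 0.0771
grasp_force: 0.0
```

>>> step_arm([
  {"ax": 0, "ay": 0, "az": 0, "tx": 0, "ty": 0, "tz": 0, "jaw": 1},
  {"ax": 0, "ay": 0, "az": 0, "tx": 0, "ty": 0, "tz": 0, "jaw": 1},
  {"ax": 0, "ay": 0, "az": 0, "tx": 0, "ty": 0, "tz": 0, "jaw": 1},
  {"ax": 0, "ay": 0, "az": 0, "tx": 0, "ty": 0, "tz": 0, "jaw": 1},
  {"ax": 0, "ay": 0, "az": 0, "tx": 0, "ty": 0, "tz": 0, "jaw": 1},
  {"ax": 0, "ay": 0, "az": 0, "tx": 0, "ty": 0, "tz": 0, "jaw": 1},
], grip_force=40)

```text
time_s: 13.42
position: [0.5508, 0.107, 0.0884]
orientation: [[-0.893, 0.45, 0.003], [0.45, 0.893, 0.001], [-0.002, 0.002, -1.0]]
force: [-0.1, -0.2, 7.3]
grip_width: 0.0522
grasp_force: 42.3
```

>>> step_arm([
  {"ax": 0, "ay": 0, "az": 0, "tx": 0, "ty": 0, "tz": 0.01, "jaw": 1},
  {"ax": 0, "ay": 0, "az": 0, "tx": 0, "ty": 0, "tz": 0.04, "jaw": 1},
  {"ax": 0, "ay": 0, "az": 0, "tx": 0, "ty": 0, "tz": 0.08, "jaw": 1},
  {"ax": 0, "ay": 0, "az": 0, "tx": 0, "ty": 0, "tz": 0.12, "jaw": 1},
  {"ax": 0, "ay": 0, "az": 0, "tx": 0, "ty": 0, "tz": 0.15, "jaw": 1},
  {"ax": 0, "ay": 0, "az": 0, "tx": -0.003, "ty": 0.03, "tz": 0.15, "jaw": 1},
  {"ax": 0, "ay": 0, "az": 0, "tx": -0.007, "ty": 0.065, "tz": 0.15, "jaw": 1},
  {"ax": 0, "ay": 0, "az": 0, "tx": -0.01, "ty": 0.1, "tz": 0.15, "jaw": 1},
])

```text
time_s: 14.08
position: [0.5392, 0.2075, 0.2381]
orientation: [[-0.892, 0.452, 0.001], [0.452, 0.892, 0.002], [-0.0, 0.002, -1.0]]
force: [-0.6, 0.7, -2.6]
grip_width: 0.0524
grasp_force: 43.0
```

>>> step_arm([
  {"ax": 0, "ay": 0, "az": 0, "tx": -0.004, "ty": 0.038, "tz": 0, "jaw": 1},
  {"ax": 0, "ay": 0, "az": 0, "tx": -0.008, "ty": 0.075, "tz": 0, "jaw": 1},
  {"ax": 0, "ay": 0, "az": 0, "tx": -0.011, "ty": 0.11, "tz": 0, "jaw": 1},
  {"ax": 0, "ay": 0, "az": 0, "tx": -0.014, "ty": 0.133, "tz": 0, "jaw": 1},
  {"ax": 0, "ay": 0, "az": 0, "tx": -0.0145, "ty": 0.1435, "tz": 0, "jaw": 1},
  {"ax": 0, "ay": 0, "az": 0, "tx": -0.0145, "ty": 0.1435, "tz": 0, "jaw": 1},
  {"ax": 0, "ay": 0, "az": 0, "tx": -0.0145, "ty": 0.1435, "tz": 0, "jaw": 1},
  {"ax": 0, "ay": 0, "az": 0, "tx": -0.0145, "ty": 0.1435, "tz": 0, "jaw": 1},
])

```text
time_s: 14.75
position: [0.5259, 0.3476, 0.2367]
orientation: [[-0.892, 0.453, 0.0], [0.453, 0.892, -0.001], [-0.001, -0.001, -1.0]]
force: [0.3, -0.4, -1.8]
grip_width: 0.0525
grasp_force: 43.0
```

```bash
python3 - <<'E'
from h import *
s=ctrl.observe();c=ctrl.calibration('wrist');im=ctrl.camera('wrist')[:,:,::-1].copy()
print(s['position'],s['time_s'])
ctr=np.array([.494,.2885]);r=np.deg2rad(17.6)
for sx,sy in((1,1),(1,-1),(-1,-1),(-1,1)):
    q=ctr+.049*np.array([sx*np.cos(r)-sy*np.sin(r),sx*np.sin(r)+sy*np.cos(r)])
    pts=np.array([proj(c,[q[0]+.0395*np.cos(a),q[1]+.0395*np.sin(a),.044]) for a in np.linspace(0,6.28,40)])
    cv2.polylines(im,[pts.round().astype(int)],True,(255,0,255))
cv2.imwrite('pics/w8.png',im)
E
```

```text
[0.52587289 0.34760997 0.23674873] 14.75
```

View pics/w8.png

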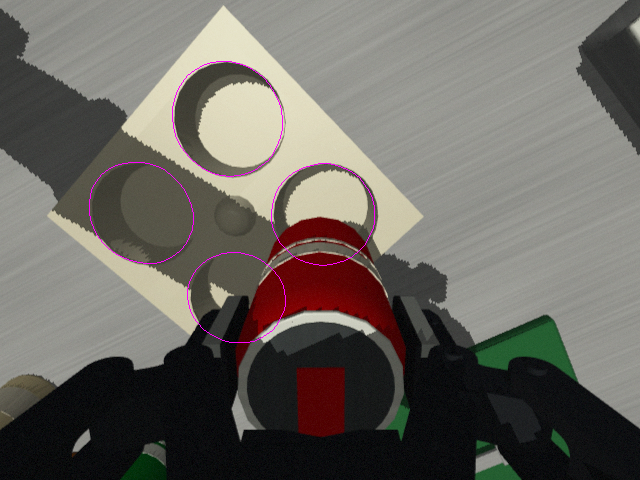

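The overlay circles, at (228,118) and (324,214) among others, lie on the white cups. Lowering the red can.

>>> step_arm([
  {"ax": 0, "ay": 0, "az": 0, "tx": 0, "ty": 0.001, "tz": -0.035, "jaw": 1},
  {"ax": 0, "ay": 0, "az": 0, "tx": 0, "ty": 0.001, "tz": -0.07, "jaw": 1},
  {"ax": 0, "ay": 0, "az": 0, "tx": 0, "ty": 0.001, "tz": -0.1, "jaw": 1},
  {"ax": 0, "ay": 0, "az": 0, "tx": 0, "ty": 0.001, "tz": -0.12, "jaw": 1},
  {"ax": 0, "ay": 0, "az": 0, "tx": 0, "ty": 0.001, "tz": -0.134, "jaw": 1},
  {"ax": 0, "ay": 0, "az": 0, "tx": 0, "ty": 0.001, "tz": -0.141, "jaw": 1},
  {"ax": 0, "ay": 0, "az": 0, "tx": 0, "ty": 0.001, "tz": -0.143, "jaw": 1},
  {"ax": 0, "ay": 0, "az": 0, "tx": 0, "ty": 0.001, "tz": -0.144, "jaw": 1},
])

```text
time_s: 15.47
position: [0.526, 0.3512, 0.0936]
orientation: [[-0.892, 0.451, 0.002], [0.451, 0.892, 0.001], [-0.001, 0.002, -1.0]]
force: [-0.2, -0.1, -2.2]
grip_width: 0.0521
grasp_force: 43.0
```

>>> step_arm([
  {"ax": 0, "ay": 0, "az": 0, "tx": 0, "ty": 0, "tz": -0.001, "jaw": 1},
  {"ax": 0, "ay": 0, "az": 0, "tx": 0, "ty": 0, "tz": -0.0015, "jaw": 1},
  {"ax": 0, "ay": 0, "az": 0, "tx": 0, "ty": 0, "tz": -0.0015, "jaw": 1},
])

```text
time_s: 15.72
position: [0.526, 0.3513, 0.0935]
orientation: [[-0.893, 0.451, 0.002], [0.451, 0.893, 0.001], [-0.001, 0.002, -1.0]]
force: [-2.3, -3.2, 3.5]
grip_width: 0.0521
grasp_force: 43.5
```

Touching (about 5.5 N). Release and rise.

>>> step_arm([
  {"ax": 0, "ay": 0, "az": 0, "tx": 0, "ty": 0, "tz": 0, "jaw": -0.7},
  {"ax": 0, "ay": 0, "az": 0, "tx": 0, "ty": 0, "tz": 0, "jaw": -0.7},
  {"ax": 0, "ay": 0, "az": 0, "tx": 0, "ty": 0, "tz": 0, "jaw": -0.7},
  {"ax": 0, "ay": 0, "az": 0, "tx": 0, "ty": 0, "tz": 0, "jaw": -0.7},
  {"ax": 0, "ay": 0, "az": 0, "tx": 0, "ty": 0, "tz": 0.03, "jaw": -0.7},
  {"ax": 0, "ay": 0, "az": 0, "tx": 0, "ty": 0, "tz": 0.065, "jaw": -0.7},
  {"ax": 0, "ay": 0, "az": 0, "tx": 0, "ty": 0, "tz": 0.105, "jaw": -0.7},
  {"ax": 0, "ay": 0, "az": 0, "tx": 0, "ty": 0, "tz": 0.145, "jaw": -0.7},
])

```text
time_s: 16.38
position: [0.5245, 0.3512, 0.2372]
orientation: [[-0.893, 0.45, -0.001], [0.45, 0.893, -0.001], [0.0, -0.001, -1.0]]
force: [1.2, 0.9, -0.3]
grip_width: 0.0725
grasp_force: 0.0
```

>>> step_arm([
  {"ax": 0, "ay": 0, "az": 0, "tx": -0.005, "ty": -0.03, "tz": 0.005, "jaw": -1},
  {"ax": 0, "ay": 0, "az": 0, "tx": -0.011, "ty": -0.07, "tz": 0.005, "jaw": -1},
  {"ax": 0, "ay": 0, "az": 0, "tx": -0.017, "ty": -0.11, "tz": 0.005, "jaw": -1},
  {"ax": 0, "ay": 0, "az": 0, "tx": -0.023, "ty": -0.15, "tz": 0.005, "jaw": -1},
  {"ax": 0, "ay": 0, "az": 0, "tx": -0.029, "ty": -0.19, "tz": 0.005, "jaw": -1},
  {"ax": 0, "ay": 0, "az": 0, "tx": -0.035, "ty": -0.23, "tz": 0.005, "jaw": -1},
  {"ax": 0, "ay": 0, "az": 0, "tx": -0.041, "ty": -0.27, "tz": 0.005, "jaw": -1},
  {"ax": 0, "ay": 0, "az": 0, "tx": -0.047, "ty": -0.31, "tz": 0.005, "jaw": -1},
])

```text
time_s: 17.05
position: [0.4774, 0.0397, 0.2411]
orientation: [[-0.893, 0.45, 0.001], [0.45, 0.893, 0.001], [-0.0, 0.001, -1.0]]
force: [1.2, 0.3, -0.3]
grip_width: 0.0853
grasp_force: 0.0
```

>>> step_arm([
  {"ax": 0, "ay": 0, "az": 0, "tx": -0.006, "ty": -0.04, "tz": 0, "jaw": -1},
  {"ax": 0, "ay": 0, "az": 0, "tx": -0.012, "ty": -0.08, "tz": 0, "jaw": -1},
  {"ax": 0, "ay": 0, "az": 0, "tx": -0.018, "ty": -0.115, "tz": 0, "jaw": -1},
  {"ax": 0, "ay": 0, "az": 0, "tx": -0.021, "ty": -0.133, "tz": 0, "jaw": -1},
  {"ax": 0, "ay": 0, "az": 0, "tx": -0.0215, "ty": -0.137, "tz": 0, "jaw": -1},
  {"ax": 0, "ay": 0, "az": 0, "tx": -0.0215, "ty": -0.137, "tz": 0, "jaw": -1},
  {"ax": 0, "ay": 0, "az": 0, "tx": -0.0215, "ty": -0.137, "tz": 0, "jaw": -1},
  {"ax": 0, "ay": 0, "az": 0, "tx": -0.0215, "ty": -0.137, "tz": 0, "jaw": -1},
])

```text
time_s: 17.72
position: [0.4568, -0.0937, 0.241]
orientation: [[-0.894, 0.448, 0.0], [0.448, 0.894, 0.0], [-0.0, 0.0, -1.0]]
force: [-0.5, 0.2, 0.0]
grip_width: 0.0855
grasp_force: 0.0
```

```bash
python3 -c "
from h import *
look('w9.png',.107,[.457,-.096])
print(ctrl.observe()['position'])"
```

```text
[ 0.4568 -0.0937  0.241 ] 17.7167 pred [316. 240.]
circle 318 242 36 [ 0.4584 -0.0958]
circle 318 222 35 [ 0.4469 -0.09  ]
[ 0.45671229 -0.09374148  0.2409262 ]
```

>>> step_arm([
  {"ax": 0, "ay": 0, "az": 0, "tx": 0.001, "ty": -0.002, "tz": -0.03, "jaw": -1},
  {"ax": 0, "ay": 0, "az": 0, "tx": 0.001, "ty": -0.002, "tz": -0.06, "jaw": -1},
  {"ax": 0, "ay": 0, "az": 0, "tx": 0.001, "ty": -0.002, "tz": -0.09, "jaw": -1},
  {"ax": 0, "ay": 0, "az": 0, "tx": 0.001, "ty": -0.002, "tz": -0.115, "jaw": -1},
  {"ax": 0, "ay": 0, "az": 0, "tx": 0.001, "ty": -0.002, "tz": -0.14, "jaw": -1},
  {"ax": 0, "ay": 0, "az": 0, "tx": 0.001, "ty": -0.002, "tz": -0.152, "jaw": -1},
  {"ax": 0, "ay": 0, "az": 0, "tx": 0.001, "ty": -0.002, "tz": -0.154, "jaw": -1},
  {"ax": 0, "ay": 0, "az": 0, "tx": 0.001, "ty": -0.002, "tz": -0.154, "jaw": -1},
])

```text
time_s: 18.43
position: [0.457, -0.0967, 0.0863]
orientation: [[-0.894, 0.449, -0.002], [0.449, 0.894, -0.001], [0.001, -0.002, -1.0]]
force: [0.6, -0.5, 0.3]
grip_width: 0.0854
grasp_force: 0.0
```

>>> step_arm([
  {"ax": 0, "ay": 0, "az": 0, "tx": 0, "ty": 0, "tz": 0, "jaw": 1},
  {"ax": 0, "ay": 0, "az": 0, "tx": 0, "ty": 0, "tz": 0, "jaw": 1},
  {"ax": 0, "ay": 0, "az": 0, "tx": 0, "ty": 0, "tz": 0, "jaw": 1},
  {"ax": 0, "ay": 0, "az": 0, "tx": 0, "ty": 0, "tz": 0, "jaw": 1},
  {"ax": 0, "ay": 0, "az": 0, "tx": 0, "ty": 0, "tz": 0, "jaw": 1},
  {"ax": 0, "ay": 0, "az": 0, "tx": 0, "ty": 0, "tz": 0, "jaw": 1},
], grip_force=40)

```text
time_s: 18.93
position: [0.4585, -0.0973, 0.0882]
orientation: [[-0.893, 0.45, 0.002], [0.45, 0.893, 0.001], [-0.002, 0.002, -1.0]]
force: [-0.5, 2.0, 6.9]
grip_width: 0.0524
grasp_force: 41.2
```

>>> step_arm([
  {"ax": 0, "ay": 0, "az": 0, "tx": 0, "ty": 0, "tz": 0.01, "jaw": 1},
  {"ax": 0, "ay": 0, "az": 0, "tx": 0, "ty": 0, "tz": 0.04, "jaw": 1},
  {"ax": 0, "ay": 0, "az": 0, "tx": 0, "ty": 0, "tz": 0.08, "jaw": 1},
  {"ax": 0, "ay": 0, "az": 0, "tx": 0, "ty": 0, "tz": 0.12, "jaw": 1},
  {"ax": 0, "ay": 0, "az": 0, "tx": 0, "ty": 0, "tz": 0.15, "jaw": 1},
  {"ax": 0, "ay": 0, "az": 0, "tx": 0.001, "ty": 0.03, "tz": 0.15, "jaw": 1},
  {"ax": 0, "ay": 0, "az": 0, "tx": 0.002, "ty": 0.07, "tz": 0.15, "jaw": 1},
  {"ax": 0, "ay": 0, "az": 0, "tx": 0.002, "ty": 0.11, "tz": 0.15, "jaw": 1},
])

```text
time_s: 19.6
position: [0.4595, 0.0127, 0.2384]
orientation: [[-0.891, 0.453, 0.003], [0.453, 0.891, 0.002], [-0.001, 0.003, -1.0]]
force: [1.1, 0.5, -2.2]
grip_width: 0.0522
grasp_force: 43.4
```

>>> step_arm([
  {"ax": 0, "ay": 0, "az": 0, "tx": 0, "ty": 0.04, "tz": 0, "jaw": 1},
  {"ax": 0, "ay": 0, "az": 0, "tx": 0.001, "ty": 0.08, "tz": 0, "jaw": 1},
  {"ax": 0, "ay": 0, "az": 0, "tx": 0.002, "ty": 0.12, "tz": 0, "jaw": 1},
  {"ax": 0, "ay": 0, "az": 0, "tx": 0.002, "ty": 0.16, "tz": 0, "jaw": 1},
  {"ax": 0, "ay": 0, "az": 0, "tx": 0.002, "ty": 0.19, "tz": 0, "jaw": 1},
  {"ax": 0, "ay": 0, "az": 0, "tx": 0.002, "ty": 0.208, "tz": 0, "jaw": 1},
  {"ax": 0, "ay": 0, "az": 0, "tx": 0.002, "ty": 0.2135, "tz": 0, "jaw": 1},
  {"ax": 0, "ay": 0, "az": 0, "tx": 0.002, "ty": 0.2135, "tz": 0, "jaw": 1},
])

```text
time_s: 20.27
position: [0.4611, 0.2264, 0.2369]
orientation: [[-0.894, 0.449, -0.0], [0.449, 0.894, -0.001], [-0.001, -0.001, -1.0]]
force: [0.1, -0.3, -1.8]
grip_width: 0.0522
grasp_force: 43.3
```

>>> step_arm([
  {"ax": 0, "ay": 0, "az": 0, "tx": 0, "ty": 0, "tz": -0.01, "jaw": 1},
  {"ax": 0, "ay": 0, "az": 0, "tx": 0, "ty": 0, "tz": -0.01, "jaw": 1},
])

```text
time_s: 20.43
position: [0.4611, 0.223, 0.2254]
orientation: [[-0.891, 0.453, -0.002], [0.453, 0.891, -0.002], [0.001, -0.003, -1.0]]
force: [-1.6, -1.5, -3.5]
grip_width: 0.0524
grasp_force: 43.3
```

>>> step_arm([
  {"ax": 0, "ay": 0, "az": 0, "tx": 0.001, "ty": 0.001, "tz": -0.03, "jaw": 1},
  {"ax": 0, "ay": 0, "az": 0, "tx": 0.001, "ty": 0.001, "tz": -0.06, "jaw": 1},
  {"ax": 0, "ay": 0, "az": 0, "tx": 0.001, "ty": 0.001, "tz": -0.09, "jaw": 1},
  {"ax": 0, "ay": 0, "az": 0, "tx": 0.001, "ty": 0.001, "tz": -0.112, "jaw": 1},
  {"ax": 0, "ay": 0, "az": 0, "tx": 0.001, "ty": 0.001, "tz": -0.125, "jaw": 1},
  {"ax": 0, "ay": 0, "az": 0, "tx": 0.001, "ty": 0.001, "tz": -0.131, "jaw": 1},
  {"ax": 0, "ay": 0, "az": 0, "tx": 0.001, "ty": 0.001, "tz": -0.133, "jaw": 1},
  {"ax": 0, "ay": 0, "az": 0, "tx": 0.001, "ty": 0.001, "tz": -0.134, "jaw": 1},
])

```text
time_s: 21.1
position: [0.463, 0.2262, 0.0935]
orientation: [[-0.892, 0.452, 0.001], [0.452, 0.892, 0.0], [-0.001, 0.001, -1.0]]
force: [0.5, -0.2, -1.6]
grip_width: 0.0521
grasp_force: 43.2
```

>>> step_arm([
  {"ax": 0, "ay": 0, "az": 0, "tx": 0, "ty": 0, "tz": -0.001, "jaw": 1},
  {"ax": 0, "ay": 0, "az": 0, "tx": 0, "ty": 0, "tz": -0.0015, "jaw": 1},
  {"ax": 0, "ay": 0, "az": 0, "tx": 0, "ty": 0, "tz": -0.0015, "jaw": 1},
])

```text
time_s: 21.35
position: [0.4633, 0.2267, 0.0932]
orientation: [[-0.893, 0.45, 0.001], [0.45, 0.893, 0.001], [-0.001, 0.001, -1.0]]
force: [-2.0, -1.7, 6.4]
grip_width: 0.0523
grasp_force: 44.0
```

>>> step_arm([
  {"ax": 0, "ay": 0, "az": 0, "tx": 0, "ty": 0, "tz": 0, "jaw": -0.7},
  {"ax": 0, "ay": 0, "az": 0, "tx": 0, "ty": 0, "tz": 0, "jaw": -0.7},
  {"ax": 0, "ay": 0, "az": 0, "tx": 0, "ty": 0, "tz": 0, "jaw": -0.7},
  {"ax": 0, "ay": 0, "az": 0, "tx": 0, "ty": 0, "tz": 0, "jaw": -0.7},
  {"ax": 0, "ay": 0, "az": 0, "tx": 0, "ty": 0, "tz": 0.03, "jaw": -0.7},
  {"ax": 0, "ay": 0, "az": 0, "tx": 0, "ty": 0, "tz": 0.065, "jaw": -0.7},
  {"ax": 0, "ay": 0, "az": 0, "tx": 0, "ty": 0, "tz": 0.105, "jaw": -0.7},
  {"ax": 0, "ay": 0, "az": 0, "tx": 0, "ty": 0, "tz": 0.145, "jaw": -0.7},
])

```text
time_s: 22.02
position: [0.462, 0.2267, 0.2379]
orientation: [[-0.893, 0.45, -0.001], [0.45, 0.893, -0.001], [0.0, -0.001, -1.0]]
force: [0.3, 0.3, 0.6]
grip_width: 0.0726
grasp_force: 0.0
```

>>> step_arm([
  {"ax": 0, "ay": 0, "az": 0, "tx": 0.02, "ty": -0.024, "tz": 0.01, "jaw": -0.7},
  {"ax": 0, "ay": 0, "az": 0, "tx": 0.045, "ty": -0.053, "tz": 0.01, "jaw": -0.7},
  {"ax": 0, "ay": 0, "az": 0, "tx": 0.07, "ty": -0.082, "tz": 0.01, "jaw": -0.7},
  {"ax": 0, "ay": 0, "az": 0, "tx": 0.095, "ty": -0.111, "tz": 0.01, "jaw": -0.7},
  {"ax": 0, "ay": 0, "az": 0, "tx": 0.12, "ty": -0.14, "tz": 0.01, "jaw": -0.7},
  {"ax": 0, "ay": 0, "az": 0, "tx": 0.145, "ty": -0.169, "tz": 0.01, "jaw": -0.7},
  {"ax": 0, "ay": 0, "az": 0, "tx": 0.17, "ty": -0.198, "tz": 0.01, "jaw": -0.7},
  {"ax": 0, "ay": 0, "az": 0, "tx": 0.192, "ty": -0.223, "tz": 0.01, "jaw": -0.7},
])

```text
time_s: 22.68
position: [0.6557, 0.0019, 0.2464]
orientation: [[-0.893, 0.45, 0.0], [0.45, 0.893, -0.001], [-0.001, -0.0, -1.0]]
force: [-1.2, 0.0, 0.2]
grip_width: 0.0725
grasp_force: 0.0
```

>>> step_arm([
  {"ax": 0, "ay": 0, "az": 0, "tx": 0.008, "ty": -0.008, "tz": 0, "jaw": -0.7},
  {"ax": 0, "ay": 0, "az": 0, "tx": 0.008, "ty": -0.008, "tz": 0, "jaw": -0.7},
  {"ax": 0, "ay": 0, "az": 0, "tx": 0.008, "ty": -0.008, "tz": 0, "jaw": -0.7},
  {"ax": 0, "ay": 0, "az": 0, "tx": 0.008, "ty": -0.008, "tz": 0, "jaw": -0.7},
])

```text
time_s: 23.02
position: [0.6618, -0.0018, 0.2463]
orientation: [[-0.894, 0.448, -0.001], [0.448, 0.894, 0.002], [0.001, 0.001, -1.0]]
force: [-0.7, 0.7, 0.1]
grip_width: 0.0728
grasp_force: 0.0
```

```bash
python3 -c "
from h import *
look('w10.png',.122,[.6625,-.004],15,28)
print(ctrl.observe()['position'])"
```

```text
[ 0.6618 -0.0018  0.2463] 23.0167 pred [316. 245.]
circle 316 246 24 [ 0.6626 -0.0047]
[ 0.66179514 -0.00148302  0.24644609]
```

View pics/w10.png

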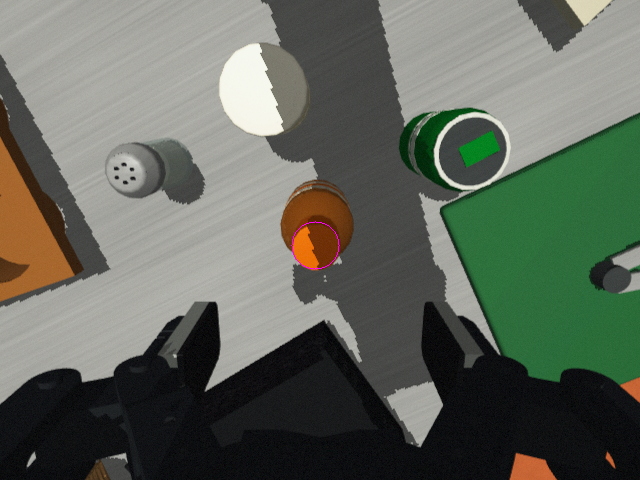

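Wrist view: orange cap at (316,246). Green lid (471,150) and onion (264,88) are well clear, and the tray is low at the bottom.

>>> step_arm([
  {"ax": 0, "ay": 0, "az": 0, "tx": 0.001, "ty": -0.003, "tz": -0.03, "jaw": -0.7},
  {"ax": 0, "ay": 0, "az": 0, "tx": 0.001, "ty": -0.003, "tz": -0.06, "jaw": -0.7},
  {"ax": 0, "ay": 0, "az": 0, "tx": 0.001, "ty": -0.003, "tz": -0.09, "jaw": -0.7},
  {"ax": 0, "ay": 0, "az": 0, "tx": 0.001, "ty": -0.003, "tz": -0.115, "jaw": -0.7},
  {"ax": 0, "ay": 0, "az": 0, "tx": 0.001, "ty": -0.003, "tz": -0.13, "jaw": -0.7},
  {"ax": 0, "ay": 0, "az": 0, "tx": 0.001, "ty": -0.003, "tz": -0.134, "jaw": -0.7},
  {"ax": 0, "ay": 0, "az": 0, "tx": 0.001, "ty": -0.003, "tz": -0.134, "jaw": 0},
  {"ax": 0, "ay": 0, "az": 0, "tx": 0.001, "ty": -0.003, "tz": -0.134, "jaw": 0},
])

```text
time_s: 23.73
position: [0.6642, -0.0065, 0.1141]
orientation: [[-0.893, 0.449, 0.002], [0.449, 0.893, 0.0], [-0.002, 0.001, -1.0]]
force: [-0.1, -0.2, 0.2]
grip_width: 0.0496
grasp_force: 0.0
```

>>> step_arm([
  {"ax": 0, "ay": 0, "az": 0, "tx": 0, "ty": 0, "tz": 0, "jaw": 1},
  {"ax": 0, "ay": 0, "az": 0, "tx": 0, "ty": 0, "tz": 0, "jaw": 1},
  {"ax": 0, "ay": 0, "az": 0, "tx": 0, "ty": 0, "tz": 0, "jaw": 1},
  {"ax": 0, "ay": 0, "az": 0, "tx": 0, "ty": 0, "tz": 0, "jaw": 1},
  {"ax": 0, "ay": 0, "az": 0, "tx": 0, "ty": 0, "tz": 0, "jaw": 1},
  {"ax": 0, "ay": 0, "az": 0, "tx": 0, "ty": 0, "tz": 0, "jaw": 1},
], grip_force=45)

```text
time_s: 24.23
position: [0.6648, -0.0069, 0.1147]
orientation: [[-0.893, 0.45, 0.004], [0.45, 0.893, 0.001], [-0.003, 0.002, -1.0]]
force: [-1.1, 0.6, 6.5]
grip_width: 0.0288
grasp_force: 44.6
```

>>> step_arm([
  {"ax": 0, "ay": 0, "az": 0, "tx": 0, "ty": 0, "tz": 0.01, "jaw": 1},
  {"ax": 0, "ay": 0, "az": 0, "tx": 0, "ty": 0, "tz": 0.04, "jaw": 1},
  {"ax": 0, "ay": 0, "az": 0, "tx": 0, "ty": 0, "tz": 0.08, "jaw": 1},
  {"ax": 0, "ay": 0, "az": 0, "tx": 0, "ty": 0, "tz": 0.12, "jaw": 1},
  {"ax": 0, "ay": 0, "az": 0, "tx": 0, "ty": 0, "tz": 0.15, "jaw": 1},
  {"ax": 0, "ay": 0, "az": 0, "tx": -0.01, "ty": 0.024, "tz": 0.15, "jaw": 1},
  {"ax": 0, "ay": 0, "az": 0, "tx": -0.022, "ty": 0.053, "tz": 0.15, "jaw": 1},
  {"ax": 0, "ay": 0, "az": 0, "tx": -0.034, "ty": 0.082, "tz": 0.15, "jaw": 1},
])

```text
time_s: 24.9
position: [0.6289, 0.0744, 0.2634]
orientation: [[-0.892, 0.453, 0.001], [0.453, 0.892, 0.0], [-0.001, 0.0, -1.0]]
force: [0.6, 0.3, -3.0]
grip_width: 0.029
grasp_force: 45.1
```

>>> step_arm([
  {"ax": 0, "ay": 0, "az": 0, "tx": -0.013, "ty": 0.031, "tz": 0, "jaw": 1},
  {"ax": 0, "ay": 0, "az": 0, "tx": -0.026, "ty": 0.063, "tz": 0, "jaw": 1},
  {"ax": 0, "ay": 0, "az": 0, "tx": -0.039, "ty": 0.095, "tz": 0, "jaw": 1},
  {"ax": 0, "ay": 0, "az": 0, "tx": -0.053, "ty": 0.127, "tz": 0, "jaw": 1},
  {"ax": 0, "ay": 0, "az": 0, "tx": -0.065, "ty": 0.157, "tz": 0, "jaw": 1},
  {"ax": 0, "ay": 0, "az": 0, "tx": -0.073, "ty": 0.175, "tz": 0, "jaw": 1},
  {"ax": 0, "ay": 0, "az": 0, "tx": -0.075, "ty": 0.181, "tz": 0, "jaw": 1},
  {"ax": 0, "ay": 0, "az": 0, "tx": -0.075, "ty": 0.181, "tz": 0, "jaw": 1},
])

```text
time_s: 25.57
position: [0.5531, 0.2583, 0.2623]
orientation: [[-0.895, 0.446, -0.001], [0.446, 0.895, 0.0], [0.001, -0.0, -1.0]]
force: [-0.2, -1.0, -2.0]
grip_width: 0.0291
grasp_force: 45.0
```

>>> step_arm([
  {"ax": 0, "ay": 0, "az": 0, "tx": 0, "ty": 0, "tz": 0, "jaw": 1},
  {"ax": 0, "ay": 0, "az": 0, "tx": 0, "ty": 0, "tz": 0, "jaw": 1},
  {"ax": 0, "ay": 0, "az": 0, "tx": 0, "ty": 0, "tz": 0, "jaw": 1},
])

```text
time_s: 25.82
position: [0.5554, 0.2535, 0.2627]
orientation: [[-0.891, 0.453, 0.001], [0.453, 0.891, -0.001], [-0.001, -0.0, -1.0]]
force: [-0.1, -0.7, -2.6]
grip_width: 0.0289
grasp_force: 45.0
```

```bash
python3 -c "
from h import *
print(ctrl.observe()['position']);cv2.imwrite('pics/s11.png',ctrl.camera('side')[:,:,::-1])"
```

```text
[0.55537549 0.25345385 0.26267505]
```

View pics/s11.png

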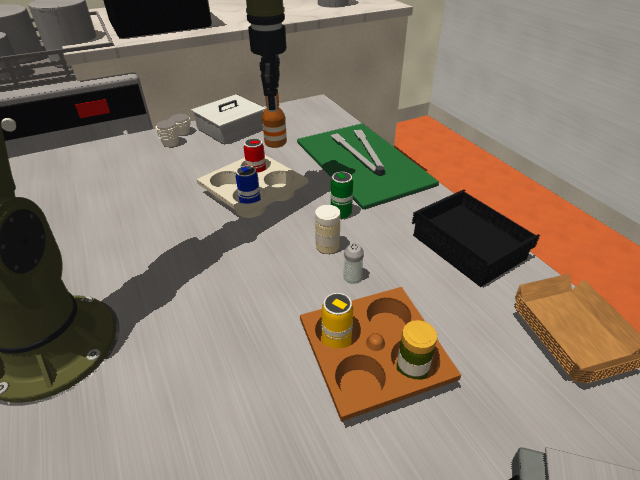

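Side view: red (255,155) and blue (247,185) are upright in the white carrier, and the tea bottle hangs vertically at (275,127). Lowering it.

>>> step_arm([
  {"ax": 0, "ay": 0, "az": 0, "tx": 0, "ty": 0.002, "tz": -0.035, "jaw": 1},
  {"ax": 0, "ay": 0, "az": 0, "tx": 0, "ty": 0.002, "tz": -0.07, "jaw": 1},
  {"ax": 0, "ay": 0, "az": 0, "tx": 0, "ty": 0.002, "tz": -0.1, "jaw": 1},
  {"ax": 0, "ay": 0, "az": 0, "tx": 0, "ty": 0.002, "tz": -0.12, "jaw": 1},
  {"ax": 0, "ay": 0, "az": 0, "tx": 0, "ty": 0.002, "tz": -0.134, "jaw": 1},
  {"ax": 0, "ay": 0, "az": 0, "tx": 0, "ty": 0.002, "tz": -0.141, "jaw": 1},
  {"ax": 0, "ay": 0, "az": 0, "tx": 0, "ty": 0.002, "tz": -0.143, "jaw": 1},
  {"ax": 0, "ay": 0, "az": 0, "tx": 0, "ty": 0.002, "tz": -0.144, "jaw": 1},
])

```text
time_s: 26.53
position: [0.5553, 0.2576, 0.1197]
orientation: [[-0.893, 0.451, 0.001], [0.451, 0.893, 0.0], [-0.001, 0.001, -1.0]]
force: [-2.1, -1.2, 3.7]
grip_width: 0.0286
grasp_force: 45.6
```

>>> step_arm([
  {"ax": 0, "ay": 0, "az": 0, "tx": 0, "ty": 0, "tz": -0.001, "jaw": 1},
  {"ax": 0, "ay": 0, "az": 0, "tx": 0, "ty": 0, "tz": -0.0015, "jaw": 1},
  {"ax": 0, "ay": 0, "az": 0, "tx": 0, "ty": 0, "tz": -0.0015, "jaw": 1},
])

```text
time_s: 26.78
position: [0.5554, 0.2577, 0.1196]
orientation: [[-0.893, 0.45, 0.002], [0.45, 0.893, 0.001], [-0.001, 0.002, -1.0]]
force: [-3.2, -1.8, 6.6]
grip_width: 0.029
grasp_force: 46.1
```

>>> step_arm([
  {"ax": 0, "ay": 0, "az": 0, "tx": 0, "ty": 0, "tz": 0, "jaw": -0.3},
  {"ax": 0, "ay": 0, "az": 0, "tx": 0, "ty": 0, "tz": 0, "jaw": -0.3},
  {"ax": 0, "ay": 0, "az": 0, "tx": 0, "ty": 0, "tz": 0, "jaw": -0.3},
  {"ax": 0, "ay": 0, "az": 0, "tx": 0, "ty": 0, "tz": 0, "jaw": -0.3},
  {"ax": 0, "ay": 0, "az": 0, "tx": 0, "ty": 0, "tz": 0.03, "jaw": -0.3},
  {"ax": 0, "ay": 0, "az": 0, "tx": 0, "ty": 0, "tz": 0.065, "jaw": -0.3},
  {"ax": 0, "ay": 0, "az": 0, "tx": 0, "ty": 0, "tz": 0.105, "jaw": -0.3},
  {"ax": 0, "ay": 0, "az": 0, "tx": 0, "ty": 0, "tz": 0.14, "jaw": -0.3},
])

```text
time_s: 27.45
position: [0.5545, 0.2579, 0.2591]
orientation: [[-0.893, 0.45, 0.001], [0.45, 0.893, 0.0], [-0.001, 0.001, -1.0]]
force: [0.9, -0.0, 0.7]
grip_width: 0.0556
grasp_force: 0.0
```

>>> step_arm([
  {"ax": 0, "ay": 0, "az": 0, "tx": 0.01, "ty": -0.04, "tz": 0.01, "jaw": -0.3},
  {"ax": 0, "ay": 0, "az": 0, "tx": 0.02, "ty": -0.078, "tz": 0.02, "jaw": -0.3},
  {"ax": 0, "ay": 0, "az": 0, "tx": 0.03, "ty": -0.115, "tz": 0.03, "jaw": -0.3},
  {"ax": 0, "ay": 0, "az": 0, "tx": 0.03, "ty": -0.15, "tz": 0.03, "jaw": -0.3},
  {"ax": 0, "ay": 0, "az": 0, "tx": 0.03, "ty": -0.185, "tz": 0.03, "jaw": -0.3},
  {"ax": 0, "ay": 0, "az": 0, "tx": 0.03, "ty": -0.2, "tz": 0.03, "jaw": -0.3},
  {"ax": 0, "ay": 0, "az": 0, "tx": 0.03, "ty": -0.2, "tz": 0.03, "jaw": -0.3},
  {"ax": 0, "ay": 0, "az": 0, "tx": 0.03, "ty": -0.2, "tz": 0.03, "jaw": -0.3},
])

```text
time_s: 28.12
position: [0.5845, 0.0578, 0.2871]
orientation: [[-0.892, 0.452, 0.0], [0.452, 0.892, 0.001], [0.0, 0.001, -1.0]]
force: [0.4, 1.0, -0.2]
grip_width: 0.0553
grasp_force: 0.0
```

```bash
python3 -c "
from h import *
a=ctrl.camera('top')[160:400,110:530];b=ctrl.camera('side')[90:430,160:480]
a=cv2.resize(a,(480,274));im=np.zeros((340,800,3),np.uint8);im[:274,:480]=a;im[:,480:]=b
cv2.imwrite('pics/f.png',im[:,:,::-1])"
```

```text
(no output)
```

View pics/f.png

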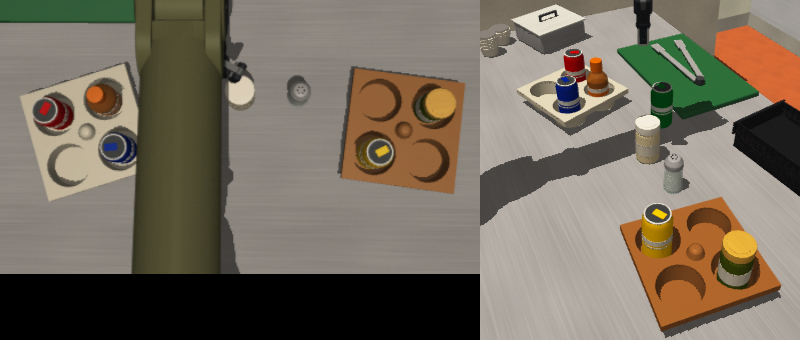

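The final views show all five items upright in their cups: yellow (380,152) and pickle (435,105) diagonal in the brown carrier; red (52,112), tea (103,97) and blue (118,148) in the white one. The green can, onion jar and salt shaker have not moved, and the arm is clear.

```bash
python3 -c "
from station import ctrl
print(ctrl.close_job())"
```

```text
the job is handed in; nothing more can be done
None
```

Both takeaway orders are made up and the job is handed in at about 28 s: all five items stand upright in their cups, the yellow can and pickle jar in opposite corners of the brown carrier, and the green can, onion jar and salt shaker are where they were.

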